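Point-and-check the measuring kit, then sign off

ROBOT

A 6-joint arm with a two-finger parallel gripper is mounted at the origin on a cart in front of the work surface, level with it; the furniture and walls round the work are solid. World frame = base frame: x ahead of the robot, y to its left, z up, the work surface at z = 0. Lengths are in m, angles in rad, forces in N, time in s.
With the tool pointing down it reaches from about 0.35 to 0.85 m from the base axis. Payload 8.1 kg.
Tool frame: the origin (TCP) lies on the centre line of the jaws, within the pads' length; the fingertips stand 17 mm ahead of it and the grasp point (between the pads) lies 2 mm behind it; z points along the fingers, y is the direction in which the jaws open and shut (so a half turn about z gives the same grasp; the last joint's range is limited). The gripper opens to 85 mm and grips with 20 to 120 N. Pads are 22 mm wide; open, the fingers measure 114 mm over their backs; the gripper's body (76 mm by 85 mm) begins 54 mm behind the grasp point. The pads swing forward as they close: fully open they stand 13 mm farther back than shut.
Start: joints at [1.145, 0.13, 1.488, -0, 1.523, -0.085], TCP at [0.201, 0.566, 0.248] pointing down, gripper open.
Joint ranges: [-2.96, 2.96], [-0.89, 2.26], [0.02, 2.5], [-1.34, 4.48], [0, 2.73], [-2.66, 2.66]. Speed limits (rad/s): [2.39, 2.39, 2.79, 3.14, 3.14, 3.14].

INTERFACE

Orientations are given as [roll, pitch, yaw] about the fixed x, y, z axes, in that order (R = Rz(yaw) Ry(pitch) Rx(roll)).
In Python, from station import * gives the robot as it stands.
- The arm moves only by the tool arm_command, never from a script. Its argument "commands" is text: rows parted by semicolons, each of 4 numbers parted by spaces: the shift along the tool's x, y, z in mm, then the turn about the tool's z in degrees. In form: dx dy dz spin; .... A call has exactly 8 rows; each row is the pose to reach, as a shift and turn from the pose commanded when the call began, along the tool's axes at that moment; what a row does not reach only later rows make up. A row lasts 1/8 s, in which the tool goes at most 62.5 mm and 10.7 degrees, less where a joint would pass 70% of its speed; a pose out of reach is approached as far as the arm can. A call with a gripper value outside its range is refused whole. "gripper" is the finger opening in mm, from 0 to 85.4, set as the call begins (left out, the last holds). The fingers move at their own pace and stop on an object; the grip force is fixed at half the most. Time passes only in rows, so rows that repeat a pose let the fingers close, or fill a call up. It gives the time, the measured TCP pose, the force and the opening at its end, in the units of the state.
- get_obs(): the state, without advancing time (a new reading comes with each control period).
- grab_frame(name): name is "side" or "top"; returns a dict with "frame" (384x512x3 uint8, blue, green, red), "range_z" (384x512 float32, m along the optical axis (not along the pixel's ray), 0 where there is no reading), "K" (3x3 intrinsics, pixels), "R" (3x3) and "t" (3): a world point X has camera coordinates R X + t. Camera axes: x right, y down, z forward; pixel columns grow to the right and rows downward; lengths in m; the calibration is good to about 2 mm. A picture is of the moment at which its call begins.
- hand_in(): hands the job in, once; it reports no verdict.
The state is a dict: "clock": time; "joints": joint angles; "joint_velocities": joint speeds; "effort": joint torques, N m; "tcp_pos": TCP position; "ee_rot": TCP orientation; "ft_force": force on the tool from outside, world axes, zero at the start; "torque": the same for the moment, N m; "opening": opening from 0.0 (shut) to 1.0 (fully open).
Only numpy, scipy, OpenCV 4.12 (cv2) and the standard library are available. Lean on these libraries where they do the work, as an engineer would, in place of code of your own. Each camera call takes 0.05 s, during which the arm holds its last target. There are 200 camera calls.

TASK

Do the pointing check of the blue kit tray before measuring: with the gripper closed and pointing straight down, hold the fingertips about two centimetres above the middle of the steel ring gauge for two seconds, then in the same way point at the thicker of the two pin gauges, and last press the push button on the small grey box fully down and let it go, ending clear of everything. Only point: touch nothing in the tray nor the tray itself, pick nothing up, and leave the things around it where they lie. Do not point at the other pieces, not even in passing: travel with the fingertips at least 10 cm above the bench.

Things in the scene. Friction and masses are not known exactly. Their poses are not given: they have to be found in the camera images.
- kit_tray: shallow blue tray, 135 x 190 mm, fixed; floor 4 mm above the bench, rim 9 mm high; origin at the centre of its underside, x along the short side, y along the long side. Four steel pieces lie flat on its floor in two rows of two, about 62 mm apart along x and 92 mm along y, each piece in any of the four places
- ring_gauge: plain ground steel ring, 58 mm outside diameter with a bore through the middle, 18 mm high, lying flat in the tray (its top is 22 mm above the bench); origin at the centre of its underside, on the bore's axis, z up
- thick_pin: the thicker steel pin gauge, a plain cylinder 12 mm in diameter and 50 mm long, lying on the tray floor (top 16 mm above the bench); origin below its middle, at its underside; y along the pin
- thin_pin: the thinner steel pin gauge, 8 mm in diameter and 50 mm long, lying in the same tray (top 12 mm above the bench); origin below its middle, at its underside; y along the pin. Not to be pointed at
- small_block: small ground steel block 25 x 26 x 22 mm high in the same tray (top 26 mm above the bench); origin at the centre of its underside. Not to be pointed at
- button_box: fixed grey box 64 x 64 x 30 mm high on the bench to the right of the tray, with the push button upright in the middle of its top; origin at the centre of its underside
- done_button_top (a point): centre of the top face of the round grey push button (28 mm in diameter, standing 10 mm out of a black collar) on the grey box, 52 mm above the bench; moves down with it
- done_button (a joint): how far the button is down, in m: 0 released, 0.006 fully down; a spring brings it back; fully down takes 5 N, straight down
- loupe: black eye loupe, 41 mm in diameter, 31 mm high, standing beyond the tray to the right; bystander; origin at the centre of its underside
- eraser: eraser 21 x 46 x 12 mm, on the near right part of the bench; bystander; origin at the centre of its underside
- video_gauge: large fixed measuring machine beyond and left of the tray, about 0.24 m high at its stage and much higher behind; in the robot's frame it fills x > 0.47 for y > -0.12, and x > 0.6 for y > -0.17. Coming from the left, swing round in front of it, with the tool within 0.45 m of the base axis and 0.3 m up; origin under its middle
- hex_key: black L-shaped hex key 28 x 94 x 4 mm, left of the tray; bystander; origin at the middle of its outline, at its underside
Things that resemble listed ones, but are neither listed nor needed, are in the scene too. What is shaped like the ring_gauge but brown is not meant.

How it is judged:
By the outcome, as a careful person would: the job done as asked, in the order asked, and still so for the second after the job is handed in, with the robot touching nothing.
It also fails if it takes over 51 s, if anything falls off the work surface, if the arm or the gripper's body presses on something with over 40 N, if the wrist force passes 120 N, or if a joint passes its speed limit or range.

## Working session

There is one attempt and no reset: what is moved stays moved. The work goes in short steps, Python scripts to look and compute and a tool call to move; the robot and the scene stay as the last step left them, time stands still between calls to the robot, and variables do not carry over. Pictures are saved under pics/ and viewed, about 8 in all and at most 12, crops included, and the job is handed in when it is done.

Besides the shell and the picture viewer there is one more tool, called after ">>>" as name(argument=value, ...) on one line, values as JSON. arm_command: Moves the arm, as the interface text tells. Its arguments: {"type":"object","properties":{"commands":{"type":"string"},"gripper":{"type":"number"}},"required":["commands"]}

```bash
mkdir -p pics
python3 - <<'E'
from station import *
import cv2,numpy as np
o=get_obs();print(o)
for n in("top","side"):
    f=grab_frame(n);np.savez(n+'.npz',**f);cv2.imwrite(f'pics/{n}0.png',f['frame']);print(n,f['K'].tolist(),f['R'].round(3).tolist(),f['t'])
E
```

```text
{'clock': 0.0, 'joints': array([ 1.14461813e+00,  1.31170546e-01,  1.48929050e+00,  1.36181067e-05,
        1.52299118e+00, -8.53949416e-02]), 'joint_velocities': array([ 6.12962179e-04,  5.73834523e-04,  4.29331690e-04,  8.87763737e-04,
        6.73395973e-05, -1.10955601e-03]), 'effort': array([ 2.95771300e-03, -5.69392061e+01, -5.00558710e+01,  5.93634786e-05,
        1.49261701e-02, -2.13213946e-05]), 'tcp_pos': array([0.20029108, 0.56503071, 0.24723263]), 'ee_rot': array([-3.13974102e+00, -1.72156355e-04,  2.80080858e+00]), 'ft_force': array([-0.05729247,  1.16702792, -0.00154045]), 'torque': array([ 0.0117265 , -0.02505097,  0.03465397]), 'opening': 1.0041822949559172}
top [[473.7922753588228, 0.0, 257.8362896666321], [0.0, 473.7922753588228, 195.9245104177358], [0.0, 0.0, 1.0]] [[0.009, -1.0, -0.008], [-0.996, -0.008, -0.087], [0.087, 0.008, -0.996]] [-0.23899702  0.54264238  1.51458234]
side [[363.1281504366964, 0.0, 257.345864599823], [0.0, 363.1281504366964, 194.68734068613946], [0.0, 0.0, 1.0]] [[0.271, -0.963, 0.009], [-0.687, -0.2, -0.698], [0.674, 0.183, -0.716]] [-0.40218776  0.39024462  0.69402865]
```

View pics/top0.png

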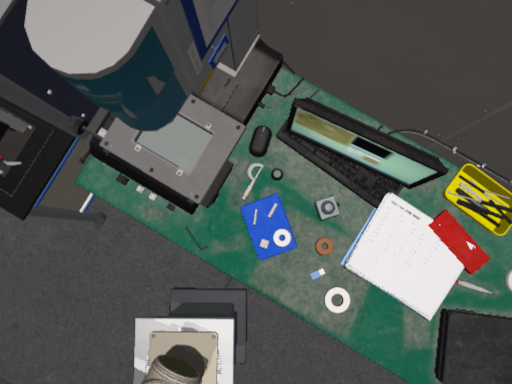

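View pics/side0.png

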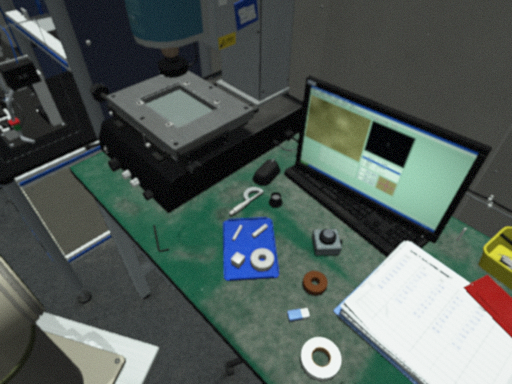

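Candidates in the top view:
- **Ring-shaped:** steel ring in the tray (282,238). The brown ring (324,246) and the white tape roll (337,300) are not meant.
- **Pins:** (256,215) and (272,209), thickness still to be measured. The block is at (265,243).
- **Button:** grey box (328,207). The loupe (277,174) and mouse (260,140) are not meant.

Next is a close crop.

```bash
cat > h.py <<'E'
import numpy as np,cv2
def ray(f,uv,z):
    R,t,K=f['R'],f['t'],f['K']; c=-R.T@t
    d=R.T@np.linalg.solve(K,np.array([uv[0],uv[1],1.]))
    return c+d*(z-c[2])/d[2]
E
python3 - <<'E'
from h import *
T=np.load('top.npz');S=np.load('side.npz')
a=cv2.resize(T['frame'][185:270,235:350],None,fx=6.9,fy=6.9,interpolation=cv2.INTER_CUBIC)[:,:790]
cv2.imwrite('pics/c_top.png',a)
b=cv2.resize(S['frame'][212:287,215:345],None,fx=6,fy=6,interpolation=cv2.INTER_CUBIC)
cv2.imwrite('pics/c_side.png',b)
for n,f,roi in(('top',T,(238,192,300,262)),('side',S,(220,217,282,282))):
    F=f['frame'];x0,y0,x1,y1=roi
    hsv=cv2.cvtColor(F,cv2.COLOR_BGR2HSV)
    blue=((hsv[...,0]>100)&(hsv[...,0]<130)&(hsv[...,1]>130)).astype(np.uint8);m=np.zeros_like(blue);m[y0:y1,x0:x1]=blue[y0:y1,x0:x1]
    c=max(cv2.findContours(m,0,2)[0],key=cv2.contourArea)
    r=cv2.minAreaRect(c);print(n,'tray',r,ray(f,r[0],.006)[:2].round(4),[ray(f,p,.009)[:2].round(3).tolist() for p in cv2.boxPoints(r)])
    full=np.zeros_like(m);cv2.drawContours(full,[cv2.convexHull(c)],-1,1,-1)
    full=cv2.erode(full,np.ones((5,5)))
    p=((hsv[...,1]<110)&(full>0)).astype(np.uint8)
    k,l,st,ce=cv2.connectedComponentsWithStats(p)
    for i in range(1,k):
        if st[i,4]<8: continue
        q=np.argwhere(l==i)[:,::-1].astype(np.float32);r=cv2.minAreaRect(q)
        # soft coverage: saturation-weighted area
        print(' ',st[i,4],ce[i].round(1),np.round(r[1],1),round(r[2]),[ray(f,ce[i],z)[:2].round(4).tolist() for z in(.01,.014,.022)])
E
```

```text
top tray ((268.1492614746094, 226.50613403320312), (58.85368347167969, 41.87986373901367), 70.55996704101562) [ 0.4462 -0.2689] [[0.513, -0.172], [0.56, -0.301], [0.38, -0.365], [0.334, -0.237]]
  60 [271.9 210.1] [ 3.7 15.8] 30 [[0.4997, -0.2807], [0.4995, -0.2806], [0.4991, -0.2804]]
  44 [254.8 216.6] [ 2.7 15.3] 7 [[0.4781, -0.225], [0.4779, -0.225], [0.4776, -0.2251]]
  249 [281.6 237.4] [17. 17.] 90 [[0.4112, -0.3128], [0.4112, -0.3126], [0.4112, -0.3123]]
  74 [263.8 243.4] [8.2 8.9] 18 [[0.3915, -0.255], [0.3915, -0.255], [0.3916, -0.255]]
side tray ((249.43270874023438, 248.15338134765625), (62.07246017456055, 55.380821228027344), 87.1375961303711) [ 0.4405 -0.2726] [[0.512, -0.167], [0.564, -0.312], [0.375, -0.366], [0.331, -0.24]]
  58 [236.9 232.1] [ 3.5 16.1] 30 [[0.4786, -0.2264], [0.4756, -0.2275], [0.4696, -0.2297]]
  91 [259.4 230.2] [ 5. 18.] 52 [[0.5015, -0.2823], [0.4984, -0.2831], [0.4922, -0.2847]]
  435 [261.7 259. ] [22. 23.] 90 [[0.4145, -0.3124], [0.4118, -0.313], [0.4066, -0.3143]]
  149 [237.5 259.1] [12.  13.4] 45 [[0.3974, -0.2543], [0.3949, -0.2552], [0.3897, -0.2571]]
```

View pics/c_top.png

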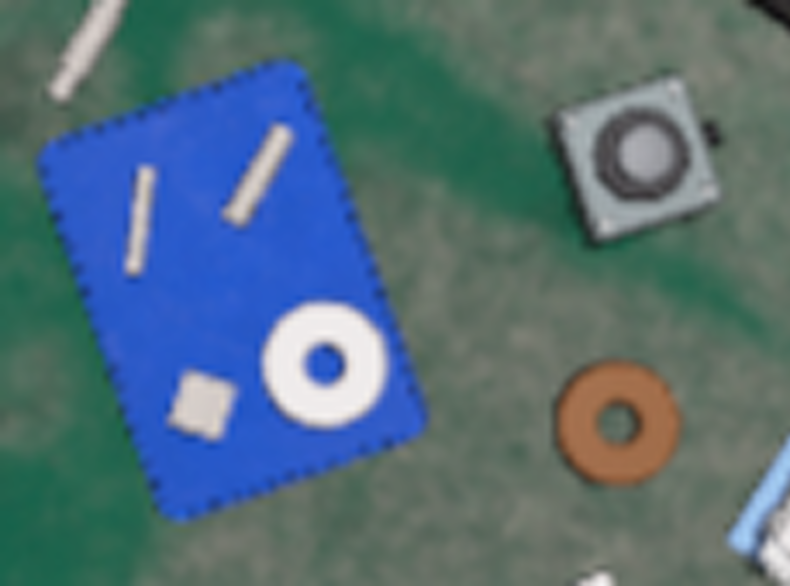

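View pics/c_side.png

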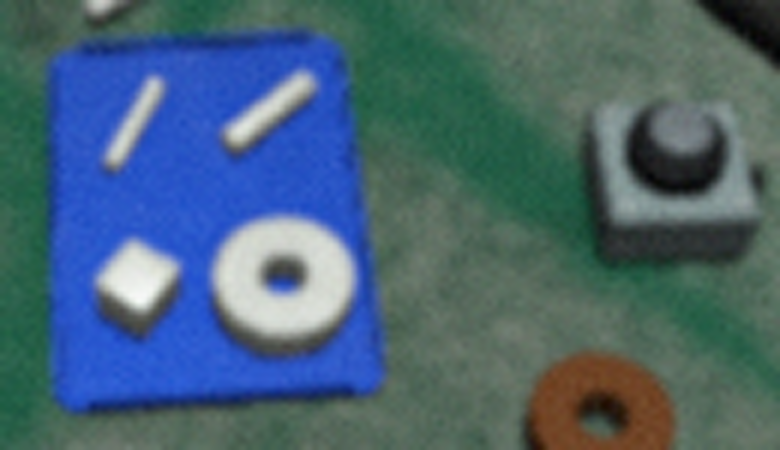

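The crops agree: the ring is at top-crop (324,363). The right-hand pin (258,175) is clearly thicker than the left one (140,220), with blob areas of 60 vs 44 px in the top view and 91 vs 58 px in the side view. The button is at (648,148) in the top crop and (684,128) in the side crop.

```bash
cat >> h.py <<'E'
from scipy.spatial.transform import Rotation as Ro
def shift(p,q,rot): # world p->q in tool axes, mm
    return (Ro.from_euler('xyz',rot).as_matrix().T@(np.array(q)-np.array(p))*1000).round(0).astype(int).tolist()
E
python3 - <<'E'
from h import *
T=np.load('top.npz');S=np.load('side.npz')
u=lambda x,y,s,o:((x+.5)/s-.5+o[0],(y+.5)/s-.5+o[1])
t=lambda x,y:u(x,y,6.9,(235,185)); s=lambda x,y:u(x,y,6,(215,212))
def tri(a,b):
    P=[f['K']@np.c_[f['R'],f['t']] for f in(T,S)]
    X=cv2.triangulatePoints(P[0],P[1],np.array(a).reshape(2,1),np.array(b).reshape(2,1));return (X[:3]/X[3]).ravel().round(4)
for n,a,b,z in(('ring',t(324,363),s(285,273),.022),('pin',t(258,175),s(269,107),.012),('button',t(648,148),s(684,128),.052)):
    print(n,ray(T,a,z).round(4),ray(S,b,z).round(4),tri(a,b))
rot=[-3.1416,0,2.801];p=[.201,.566,.248]
for r,a in((.5,70),(.41,70),(.41,52),(.41,35),(.41,18),(.41,0),(.41,-18),(.43,-30),(.516,-37.2)):
    q=[r*np.cos(np.radians(a)),r*np.sin(np.radians(a)),.30];print(r,a,np.round(q,3),shift(p,q,rot))
E
```

```text
ring [ 0.4119 -0.312   0.022 ] [ 0.4122 -0.3138  0.022 ] [ 0.4121 -0.3126  0.0216]
pin [ 0.5001 -0.2809  0.012 ] [ 0.5025 -0.282   0.012 ] [ 0.5001 -0.2815  0.0146]
button [ 0.5116 -0.4592  0.052 ] [ 0.509  -0.4607  0.052 ] [ 0.512  -0.4602  0.0482]
0.5 70 [0.171 0.47  0.3  ] [-4, -101, -52]
0.41 70 [0.14  0.385 0.3  ] [-3, -191, -52]
0.41 52 [0.252 0.323 0.3  ] [-130, -212, -52]
0.41 35 [0.336 0.235 0.3  ] [-238, -267, -52]
0.41 18 [0.39  0.127 0.3  ] [-325, -351, -52]
0.41 0 [0.41 0.   0.3 ] [-386, -464, -52]
0.41 -18 [ 0.39  -0.127  0.3  ] [-409, -590, -52]
0.43 -30 [ 0.372 -0.215  0.3  ] [-422, -679, -52]
0.516 -37.2 [ 0.411 -0.312  0.3  ] [-491, -757, -52]
```

>>> arm_command(commands="-1 -40 -26 0; -3 -90 -52 0; -3 -140 -52 0; -3 -191 -52 0; -60 -198 -52 0; -115 -210 -52 0; -165 -230 -52 0; -200 -245 -52 0", gripper=0)

```text
clock: 1.1
tcp_pos: [0.3083, 0.2661, 0.3]
ee_rot: [-3.141, -0.0, 2.8]
ft_force: [0.5, 0.2, 0.1]
opening: -0.002
```

>>> arm_command(commands="-38 -22 0 0; -80 -60 0 0; -125 -106 0 0; -158 -160 0 0; -186 -219 0 0; -200 -278 0 0; -207 -320 0 0; -209 -345 0 0")

```text
clock: 2.1
tcp_pos: [0.388, -0.1294, 0.2998]
ee_rot: [-3.141, -0.001, 2.798]
ft_force: [-0.0, 0.4, 0.1]
opening: -0.002
```

Run:
```python
from station import *
from h import *
o=get_obs();p=o['tcp_pos'];print(p,o['ee_rot'],o['joints'].round(2))
for q in([.372,-.215,.3],[.412,-.3125,.2],[.412,-.3125,.059]): print(shift(p,q,o['ee_rot']))
```

```text
[ 0.38796013 -0.12938436  0.29984633] [-3.14136093e+00 -7.47610751e-04  2.79820374e+00] [-0.45 -0.42  1.89 -0.    1.67 -1.67]
[-14, -86, 0]
[-84, -164, 100]
[-84, -164, 241]
```

>>> arm_command(commands="-7 -43 0 0; -14 -86 0 0; -45 -125 25 0; -75 -155 60 0; -84 -164 85 0; -84 -164 100 0; -84 -164 100 0; -84 -164 100 0")

```text
clock: 3.1
tcp_pos: [0.4136, -0.3096, 0.2017]
ee_rot: [-3.141, 0.002, 2.802]
ft_force: [-0.5, 0.0, -0.5]
opening: -0.002
```

Run:
```python
from station import *
from h import *
o=get_obs();p=o['tcp_pos'];print(p,o['ee_rot'],o['joints'].round(2))
print(shift(p,[.412,-.3125,.060],o['ee_rot']))
f=grab_frame('side');cv2.imwrite('pics/s1.png',cv2.resize(f['frame'][150:300,180:380],None,fx=4,fy=4))
```

```text
[ 0.41357949 -0.3096466   0.20168129] [-3.14093788e+00  1.70149548e-03  2.80153693e+00] [-0.74 -0.07  1.78  0.    1.43 -1.97]
[1, -3, 142]
```

View pics/s1.png

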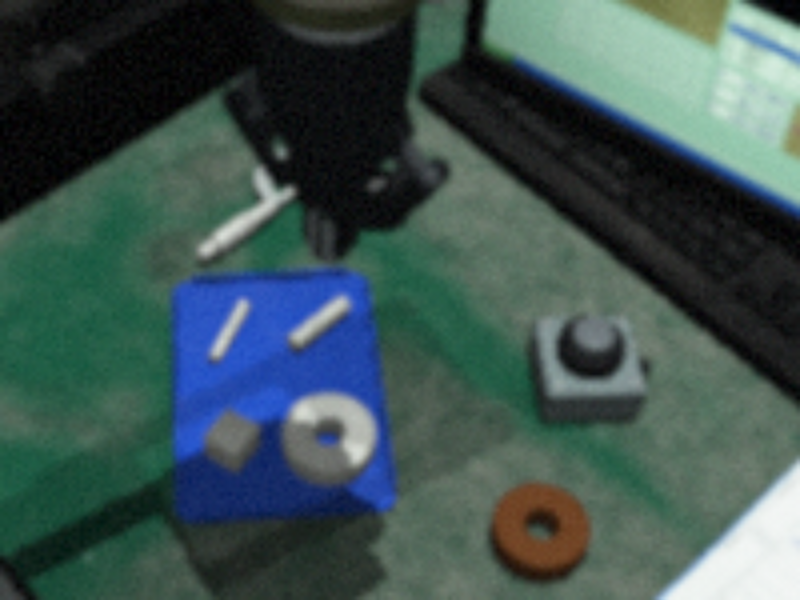

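The closed fingertips (crop 327,245) line up in column with the ring's bore (327,432), as they should 16 cm above it. Descending.

>>> arm_command(commands="1 -2 30 0; 1 -2 65 0; 1 -2 100 0; 1 -2 125 0; 1 -2 137 0; 1 -2 140 0; 1 -2 140 0; 1 -2 140 0")

```text
clock: 4.15
tcp_pos: [0.4123, -0.3121, 0.0616]
ee_rot: [-3.141, 0.002, 2.801]
ft_force: [-0.0, -0.6, 0.9]
opening: -0.001
```

Run:
```python
from station import *
from h import *
o=get_obs();p=o['tcp_pos'];print(p,o['ee_rot'])
print(shift(p,[.412,-.3125,.059],o['ee_rot']))
f=grab_frame('side');cv2.imwrite('pics/s2.png',cv2.resize(f['frame'][190:290,200:340],None,fx=5.5,fy=5.5))
```

```text
[ 0.41230763 -0.31210552  0.06161529] [-3.14074326e+00  2.02328196e-03  2.80083604e+00]
[0, 0, 3]
```

View pics/s2.png

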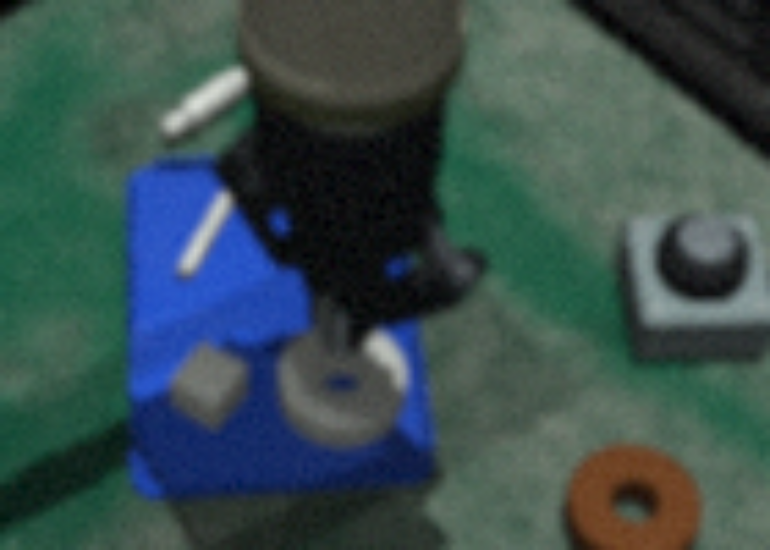

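The fingertips (340,345) are straight above the bore (342,383). I'll go 2 mm lower and hold for 3 s.

>>> arm_command(commands="0 0 2 0; 0 0 2 0; 0 0 2 0; 0 0 2 0; 0 0 2 0; 0 0 2 0; 0 0 2 0; 0 0 2 0")

```text
clock: 5.2
tcp_pos: [0.4116, -0.3115, 0.0583]
ee_rot: [-3.142, 0.0, 2.801]
ft_force: [-0.7, -0.4, -0.1]
opening: -0.0
```

>>> arm_command(commands="0 0 0 0; 0 0 0 0; 0 0 0 0; 0 0 0 0; 0 0 0 0; 0 0 0 0; 0 0 0 0; 0 0 0 0")

```text
clock: 6.2
tcp_pos: [0.4115, -0.3115, 0.0583]
ee_rot: [-3.142, 0.0, 2.801]
ft_force: [-0.1, 0.3, 0.6]
opening: -0.001
```

>>> arm_command(commands="0 0 0 0; 0 0 0 0; 0 0 0 0; 0 0 0 0; 0 0 0 0; 0 0 0 0; 0 0 0 0; 0 0 0 0")

```text
clock: 7.2
tcp_pos: [0.4115, -0.3115, 0.0583]
ee_rot: [3.142, -0.0, 2.801]
ft_force: [-0.2, -0.1, 0.1]
opening: -0.001
```

>>> arm_command(commands="0 0 -30 0; 0 0 -65 0; 0 0 -100 0; 0 0 -130 0; 0 0 -140 0; 0 0 -140 0; 0 0 -140 0; 0 0 -140 0")

```text
clock: 8.2
tcp_pos: [0.4109, -0.3109, 0.1967]
ee_rot: [3.141, -0.002, 2.801]
ft_force: [0.4, 0.0, -0.1]
opening: -0.001
```

Run:
```python
from station import *
from h import *
o=get_obs();p=o['tcp_pos'];print(p,o['ee_rot'])
for q in([.5005,-.281,.2],[.5005,-.281,.053]):print(shift(p,q,o['ee_rot']))
```

```text
[ 0.41093381 -0.31092057  0.19669283] [ 3.14056061e+00 -2.38613822e-03  2.80075913e+00]
[-74, 58, -3]
[-75, 58, 144]
```

>>> arm_command(commands="-20 16 0 0; -40 32 0 0; -60 47 0 0; -72 57 0 0; -74 58 0 0; -74 58 0 0; -74 58 0 0; -74 58 0 0")

```text
clock: 9.2
tcp_pos: [0.5002, -0.2819, 0.1984]
ee_rot: [-3.141, 0.0, 2.8]
ft_force: [0.3, -0.5, -0.2]
opening: 0.001
```

>>> arm_command(commands="0 0 30 0; 0 0 65 0; 0 0 100 0; 0 0 125 0; 0 0 138 0; 0 0 142 0; 0 0 142 0; 0 0 142 0")

```text
clock: 10.2
tcp_pos: [0.5015, -0.2821, 0.0576]
ee_rot: [-3.141, 0.002, 2.801]
ft_force: [-0.2, 0.5, 0.8]
opening: 0.0
```

Run:
```python
from station import *
from h import *
o=get_obs();p=o['tcp_pos'];print(p,o['ee_rot'])
print(shift(p,[.5005,-.281,.053],o['ee_rot']))
f=grab_frame('side');cv2.imwrite('pics/s3.png',cv2.resize(f['frame'][190:290,200:340],None,fx=5.5,fy=5.5))
```

```text
[ 0.50145547 -0.28208742  0.05761939] [-3.14101404e+00  2.00569653e-03  2.80080138e+00]
[1, 1, 5]
```

View pics/s3.png

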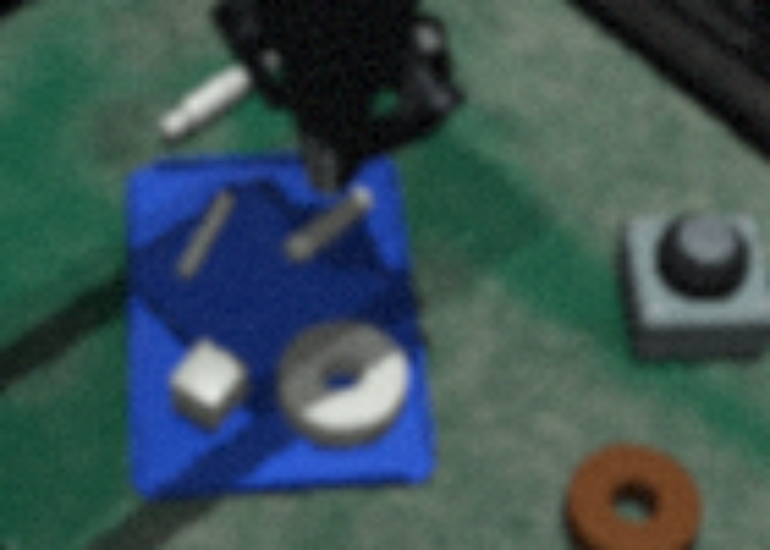

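The tips (326,185) are above the middle of the thicker pin (328,222). I'll go about 3 mm lower and hold.

>>> arm_command(commands="0 1 3 0; 0 1 3 0; 0 1 3 0; 0 1 3 0; 0 1 3 0; 0 1 3 0; 0 1 3 0; 0 1 3 0")

```text
clock: 11.25
tcp_pos: [0.501, -0.2806, 0.0533]
ee_rot: [-3.142, 0.0, 2.801]
ft_force: [0.1, 0.9, 0.4]
opening: -0.003
```

>>> arm_command(commands="0 0 0 0; 0 0 0 0; 0 0 0 0; 0 0 0 0; 0 0 0 0; 0 0 0 0; 0 0 0 0; 0 0 0 0")

```text
clock: 12.25
tcp_pos: [0.501, -0.2806, 0.0533]
ee_rot: [-3.142, -0.0, 2.801]
ft_force: [0.5, 0.2, -0.0]
opening: -0.001
```

>>> arm_command(commands="0 0 0 0; 0 0 0 0; 0 0 0 0; 0 0 0 0; 0 0 0 0; 0 0 0 0; 0 0 0 0; 0 0 0 0")

```text
clock: 13.25
tcp_pos: [0.501, -0.2806, 0.0533]
ee_rot: [-3.142, -0.0, 2.801]
ft_force: [0.7, -0.5, -0.3]
opening: -0.004
```

>>> arm_command(commands="0 0 -30 0; 0 0 -65 0; 0 0 -100 0; 0 0 -130 0; 0 0 -145 0; 0 0 -145 0; 0 0 -145 0; 0 0 -145 0")

```text
clock: 14.25
tcp_pos: [0.5003, -0.2801, 0.1965]
ee_rot: [3.141, -0.003, 2.801]
ft_force: [-0.1, 0.5, -0.8]
opening: -0.005
```

Run:
```python
from station import *
from h import *
o=get_obs();p=o['tcp_pos'];print(p,o['ee_rot'])
for q in([.5115,-.4598,.2],[.5115,-.4598,.069]):print(shift(p,q,o['ee_rot']))
```

```text
[ 0.50028817 -0.2800846   0.19650039] [ 3.14088639e+00 -2.67835251e-03  2.80082838e+00]
[-71, -166, -4]
[-71, -166, 127]
```

>>> arm_command(commands="-18 -42 0 0; -40 -94 0 0; -60 -142 0 0; -69 -163 0 0; -70 -165 0 0; -70 -165 0 0; -70 -165 0 0; -70 -165 0 0")

```text
clock: 15.25
tcp_pos: [0.5122, -0.4586, 0.1986]
ee_rot: [-3.142, 0.0, 2.802]
ft_force: [0.4, -0.5, 0.9]
opening: 0.0
```

>>> arm_command(commands="0 0 30 0; 0 0 60 0; 0 0 85 0; 0 0 100 0; 0 0 110 0; 0 0 115 0; 0 0 115 0; 0 0 115 0")

```text
clock: 16.25
tcp_pos: [0.5122, -0.46, 0.0843]
ee_rot: [-3.141, 0.001, 2.801]
ft_force: [0.8, 0.1, 0.6]
opening: 0.002
```

Run:
```python
from station import *
from h import *
o=get_obs();p=o['tcp_pos'];print(p,o['ee_rot'],o['ft_force'])
print(shift(p,[.5115,-.4598,.069],o['ee_rot']))
f=grab_frame('side');cv2.imwrite('pics/s4.png',cv2.resize(f['frame'][170:270,270:390],None,fx=5.5,fy=5.5))
```

```text
[ 0.51223722 -0.46000307  0.08433804] [-3.14087785e+00  1.33807457e-03  2.80069985e+00] [0.76874032 0.10740318 0.58115197]
[1, 0, 15]
```

View pics/s4.png

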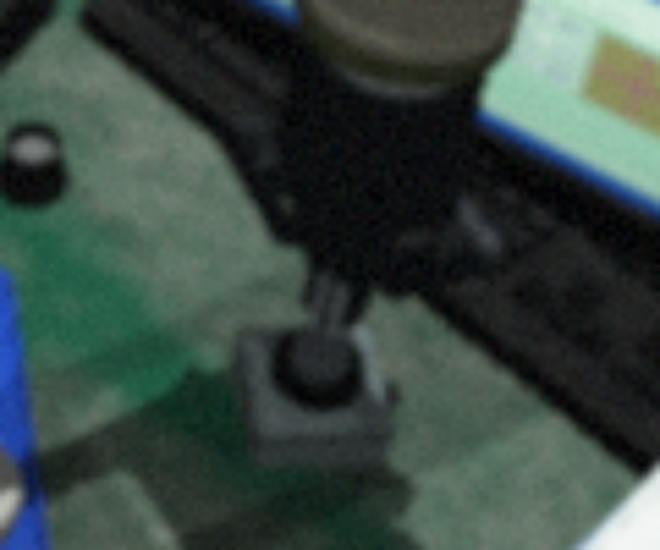

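>>> arm_command(commands="0 0 4 0; 0 0 8 0; 0 0 12 0; 0 0 14 0; 0 0 15 0; 0 0 16 0; 0 0 17 0; 0 0 17 0")

```text
clock: 17.3
tcp_pos: [0.5119, -0.4596, 0.0665]
ee_rot: [-3.141, 0.0, 2.801]
ft_force: [-1.3, 0.6, 3.4]
opening: 0.002
```

>>> arm_command(commands="0 0 1 0; 0 0 2 0; 0 0 3 0; 0 0 3 0; 0 0 3 0; 0 0 3 0; 0 0 3 0; 0 0 3 0")

```text
clock: 18.3
tcp_pos: [0.5119, -0.4596, 0.0634]
ee_rot: [-3.141, 0.0, 2.801]
ft_force: [-0.6, -0.2, 3.6]
opening: -0.001
```

>>> arm_command(commands="0 0 1 0; 0 0 1 0; 0 0 1 0; 0 0 1 0; 0 0 1 0; 0 0 1 0; 0 0 1 0; 0 0 1 0")

```text
clock: 19.3
tcp_pos: [0.512, -0.4596, 0.063]
ee_rot: [-3.141, 0.0, 2.801]
ft_force: [-2.5, 2.6, 9.4]
opening: -0.004
```

>>> arm_command(commands="0 0 1 0; 0 0 1 0; 0 0 1 0; 0 0 1 0; 0 0 1 0; 0 0 1 0; 0 0 1 0; 0 0 1 0")

```text
clock: 20.3
tcp_pos: [0.512, -0.4597, 0.0629]
ee_rot: [-3.141, 0.001, 2.801]
ft_force: [-4.9, 4.9, 14.5]
opening: 0.003
```

The button is on its stop: z stays at 0.063 while the force climbs past 5 N to 14.5 N. Releasing and retreating straight up.

>>> arm_command(commands="0 0 -4 0; 0 0 -8 0; 0 0 -14 0; 0 0 -30 0; 0 0 -60 0; 0 0 -100 0; 0 0 -140 0; 0 0 -160 0")

```text
clock: 21.3
tcp_pos: [0.5127, -0.4604, 0.2253]
ee_rot: [-3.139, 0.004, 2.801]
ft_force: [-0.8, -0.3, 0.2]
opening: 0.003
```

>>> arm_command(commands="0 0 0 0; 0 0 0 0; 0 0 0 0; 0 0 0 0; 0 0 0 0; 0 0 0 0; 0 0 0 0; 0 0 0 0")

```text
clock: 22.3
tcp_pos: [0.5119, -0.4595, 0.2214]
ee_rot: [-3.142, 0.0, 2.801]
ft_force: [0.3, -0.1, -0.1]
opening: 0.002
```

Run:
```python
from station import *
from h import *
o=get_obs();print(o['clock'],o['tcp_pos'],o['ft_force'])
f=grab_frame('side');cv2.imwrite('pics/s5.png',cv2.resize(f['frame'][150:384,180:390],None,fx=2.5,fy=2.5))
```

```text
22.3 [ 0.51185799 -0.45949439  0.22136974] [ 0.30555707 -0.09909565 -0.1358984 ]
```

View pics/s5.png

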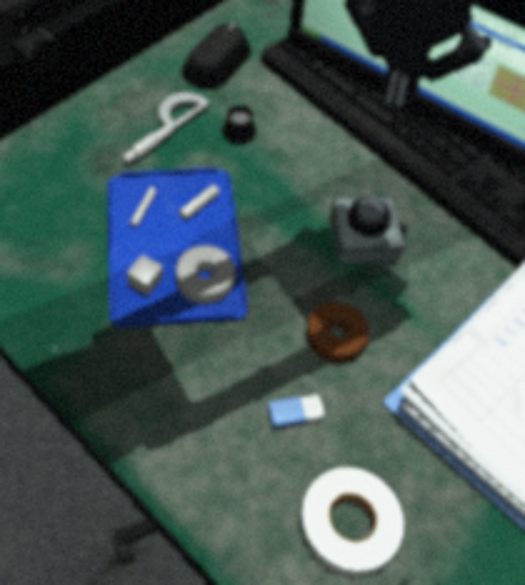

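The button has come back up (368,213), the arm is clear, and nothing has moved in the tray or around it. Handing in.

```bash
python3 -c "
from station import *
print(hand_in())"
```

```text
the job is handed in; nothing more can be done
None
```

The pointing check is done in the order asked and handed in at about 22 s of the 51 s allowed; the hand-in reports no verdict.

- **Ring gauge:** I held the closed fingertips about 19 mm above the middle of the ring for over 2 s.
- **Thicker pin:** I held them about 20 mm above the middle of the right-hand pin for over 2 s. It was clearly the thicker one in both camera views.
- **Button:** I pressed until it stopped moving at 14.5 N, well past the 5 N it needs, then released it and backed straight up. The fingertips ended about 20 cm above the bench.
- **Last checks:** The wrist force was back to about zero. In the last picture, by eye, the button was up and nothing in the tray or around it had moved.
- **Small disagreement:** The two cameras differed by up to about 3 mm on positions, so the centring is good to roughly that. No check failed.

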